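# Scan the culture dish and hold the turntable's index pin out

### The arm

A 6-joint arm with a two-finger parallel gripper is mounted at the origin on a cart in front of the work surface, level with it; the furniture and walls round the work are solid. World frame = base frame: x ahead of the robot, y to its left, z up, the work surface at z = 0. Lengths are in m, angles in rad, forces in N, time in s.
With the tool pointing down it reaches from about 0.225 to 0.875 m from the base axis. Payload 3.4 kg.
Tool frame: the origin (TCP) lies between the finger pads; the fingertips stand 19 mm ahead of it and the grasp point (between the pads) is the TCP; z points along the fingers, y is the line along which they close (so a half turn about z gives the same grasp; the last joint's range is limited). The gripper opens to 85 mm and grips with 20 to 120 N. Pads are 22 mm wide; open, the fingers measure 114 mm over their backs; the gripper's body (76 mm by 85 mm) begins 54 mm behind the grasp point. The pads swing forward as they close: fully open they stand 13 mm farther back than shut.
Start: joints at [-1.307, 0.276, 1.505, -0, 1.361, -0.121], TCP at [0.216, -0.533, 0.25] pointing down, gripper open.
Joint ranges: [-2.89, 2.89], [-0.75, 2.08], [0.22, 2.7], [-1.18, 4.32], [0.11, 2.71], [-2.7, 2.7]. Speed limits (rad/s): [2.57, 2.57, 3.14, 3.14, 3.14, 3.14].

### API

Orientations are given as a unit quaternion [w, x, y, z].
In Python, from rig import get_state, imaging, ticket gives the robot as it stands. The module is installed in compiled form; this text tells all that it offers.
- The arm moves only by the shell command python3 -m inch 'ROWS' [FORCE]. ROWS is JSON, a list of rows, each an object with "claw": the opening, from -1 (shut) to 1 (fully open); "travel": the shift along the world's x, y, z in units of 200 mm (1.0 is 200 mm), a list of three; "turn": the turn about the world's z in units of 180 degrees (1.0 is 180 degrees). A call has 1 to 5 rows; each row is the pose to reach, as a shift and turn from the pose commanded when the call began, turning the shorter way round; what a row does not reach only later rows make up. A row lasts 1/10 s, in which the tool goes at most 50 mm and 8.59 degrees, less where a joint would pass 70% of its speed; a pose out of reach is approached as far as the arm can. A call with a number of a shift or a turn outside -1 to 1 is refused whole. A call with a gripper value outside its range is refused whole. The fingers move at their own pace and stop on an object; FORCE is the grip in N (left out, the last holds). Time passes only in rows, so rows that repeat a pose let the fingers close. It gives the time, the measured TCP pose, the force, the opening and the grip force at its end, in the units of the state.
- get_state(): the state, without advancing time (a new reading comes with each control period).
- imaging.get_image(name): name is "scene" or "side" or "wrist"; returns the picture (420x560x3 uint8, red, green, blue); there is no depth.
- imaging.camera_params(name): a dict with "camera_matrix" (3x3 intrinsics, pixels), "cam_to_world" (4x4, takes a point from camera to world coordinates); the wrist camera has in their place "T_tool_cam" (4x4, takes a point from camera to tool coordinates, whose origin is the TCP and whose axes are the flange's). Camera axes: x right, y down, z forward; pixel columns grow to the right and rows downward; lengths in m; the calibration is good to about 2 mm. A picture is of the moment at which its call begins: read the wrist's pose just before it. camera_params takes no time and is no camera call.
- ticket.sign_off(): hands the job in; it is judged then, once.
The state is a dict: "clock": time; "qpos": joint angles; "qd": joint speeds; "effort": joint torques, N m; "position": TCP position; "ee_rot": TCP orientation; "contact_force": force on the tool from outside, world axes, zero at the start; "moment": the same for the moment, N m; "width": finger opening in m; "gripper_force": force on a finger pad.
Only numpy, scipy, OpenCV 4.12 (cv2) and the standard library are available. Lean on these libraries where they do the work, as an engineer would, in place of code of your own. Each camera call takes 0.05 s, during which the arm holds its last target. There are 200 camera calls.

### The job

Take the pen scanner out of its stand, point its nose straight down at the barcode on the dish from about 6 cm above it, hold it steady there for two seconds without touching the dish, and put the scanner back in its stand. Then grip the red knob of the turntable's sprung index pin, pull it up as far as it goes and keep holding it there, so that I can turn the dish: your program finishes while still holding the knob pulled. Leave the dish, the flask, the slide box and the small carton where they are.

Things in the scene. Friction and masses are not known exactly. Their poses are not given: they have to be found in the camera images.
- scanner_mid (a point): centre (half-way up) of the loose grey pen scanner, a round barrel 22 mm in diameter and 150 mm long, about 0.09 kg, standing upright in its stand. z points up along the barrel; the black rubber grip band is 10 to 55 mm above this point, and that is where to take it. The nose narrows to 16 mm.
- scanner_nose (a point): the scanner's window, at the centre of its lower end, 75 mm below scanner_mid. It looks along the barrel, away from the handle (the barrel's -z).
- stand_bore (a point): centre of the bore's floor in the scanner's fixed black stand, 6 mm above the bench. The bore is upright, 28 mm in diameter and 39 mm deep with a slightly chamfered mouth, in a block 40 mm square whose top is 45 mm above the bench; the round foot is 64 mm across and 6 mm thick. The scanner's nose rests on this point.
- barcode (a point): centre of the white barcode sticker (36 x 22 mm) that lies face up on the middle of the 90 mm culture dish, 45 mm above the bench. The dish lies loose between three small pegs on the grey turntable (134 mm across), on the turntable's axis.
- knob (a point): centre of the red knurled knob of the index pin: an upright cylinder 28 mm in diameter and 22 mm high, its centre 81 mm above the bench with the pin seated. Below it an 18 mm wide brass bush stands 12 mm high on a 36 mm wide aluminium arm, whose top is 55 mm above the bench and 15 mm below the knob's underside; grip the knob from above, the fingertips not lower than that arm. The arm comes from a post on the rim side; the turntable axis is 58 mm from the knob.
- index_pin (a joint): lift of the index pin (m): 0 seated 8 mm deep in its hole in the turntable, 0.016 pulled fully up against its stop. It moves straight up (world z). The spring pushes it down with about 5 N seated and 9.6 N fully up, and seats it again if let go.
- indexer: the fixed white turntable base, round, 136 mm across and 14 mm thick, with a tongue 52 mm wide that carries the index pin's post and reaches 110 mm from the axis; origin on the turntable's axis at bench height. The index pin lies 58 mm from it along its +y.
- dish: the 90 mm culture dish, 15 mm high, loose on the turntable, origin at the centre of its underside
- turntable: the grey turntable (origin on its axis, 18 mm above the bench); the top of the disc is 30 mm above the bench. It turns about the vertical and is locked while the pin is in its hole.
- scanner: the pen scanner as a whole (origin at its nose end, z up along the barrel)
- flask: bystander: amber screw-cap flask with a blue cap, 68 mm across, 139 mm high, origin at the bottom
- slides: bystander: blue slide box, 34 x 82 x 66 mm, origin at the bottom
- carton: bystander: small white carton, 61 x 77 x 60 mm, origin at the bottom
Mind the look-alikes: they are no part of the job. Of the things shaped like the scanner, the grey one is meant.

How it is judged:
By the outcome, as a careful person would: the job done as asked, in the order asked, and still so for the second after the job is handed in, while the arm keeps its last pose, push and grip.
It also fails if it takes over 58 s, if anything falls off the work surface, if the arm or the gripper's body presses on something with over 40 N, if the wrist force passes 120 N, or if a joint passes its speed limit or range.

## Working session

There is one attempt and no reset: what is moved stays moved. The work goes in short steps, Python scripts to look and compute and a shell command to move; the robot and the scene stay as the last step left them, time stands still between calls to the robot, and variables do not carry over. Pictures are saved under pics/ and viewed, at most 10 in all, crops included, and the job is handed in when it is done.

```bash
mkdir -p pics; cat > h.py <<'E'
import numpy as np, cv2
from rig import get_state, imaging, ticket
from scipy.spatial.transform import Rotation as R
def snap(n,f):
    s=get_state(); im=imaging.get_image(n); cv2.imwrite('pics/'+f,im[:,:,::-1]); return s,im
def cam(n,s=None):
    p=imaging.camera_params(n); K=np.array(p['camera_matrix'])
    if n=='wrist':
        q=s['ee_rot']; T=np.eye(4); T[:3,:3]=R.from_quat([q[1],q[2],q[3],q[0]]).as_matrix(); T[:3,3]=s['position']
        return K,T@np.array(p['T_tool_cam'])
    return K,np.array(p['cam_to_world'])
def ray(KT,u,v,z):
    K,T=KT; d=T[:3,:3]@np.linalg.solve(K,[u,v,1]); o=T[:3,3]; return o+d*(z-o[2])/d[2]
def proj(KT,P):
    K,T=KT; c=T[:3,:3].T@(np.array(P)-T[:3,3]); p=K@c; return p[:2]/p[2]
E
python3 - <<'E'
from h import *
a=snap('scene','scene0.png')[1]; b=snap('side','side0.png')[1]
s=get_state(); print(s)
for n in('scene','side','wrist'): print(n,imaging.camera_params(n))
E
```

```text
{'clock': 0.1, 'qpos': array([-1.30701951e+00,  2.76501122e-01,  1.50599789e+00, -6.02286238e-06,
        1.36071388e+00, -1.21032239e-01]), 'qd': array([-0.00115812, -0.00080543, -0.00404327,  0.00078718, -0.00081076,
       -0.0009061 ]), 'effort': array([ 9.03744931e-04, -4.17700195e+01, -2.46405298e+01, -1.86350676e-04,
        5.89403600e-03, -4.40925760e-06]), 'position': array([ 0.21570421, -0.53252885,  0.24954711]), 'ee_rot': array([-8.07845291e-04,  9.81546837e-01,  1.91220161e-01, -6.07080996e-05]), 'contact_force': array([ 0.01688114, -0.21098455,  0.74604293]), 'moment': array([ 0.00592528,  0.01713608, -0.02320354]), 'gripper_force': 0.0, 'width': 0.08533701414157814}
scene {'camera_matrix': array([[471.98278773,   0.        , 279.11064466],
       [  0.        , 471.98278773, 202.18609622],
       [  0.        ,   0.        ,   1.        ]]), 'cam_to_world': array([[-0.54266056, -0.63107567,  0.55431311, -0.18204361],
       [-0.83977581,  0.39410822, -0.37343714,  0.44301404],
       [ 0.01720774, -0.66814835, -0.74382907,  0.88399505],
       [ 0.        ,  0.       
[... 306 characters left out ...]
,  0.50095466, -0.65841218,  0.6506684 ],
       [-0.01779772, -0.80296811, -0.59575621,  0.65041308],
       [ 0.        ,  0.        ,  0.        ,  1.        ]])}
wrist {'camera_matrix': array([[304.63486719,   0.        , 279.4261482 ],
       [  0.        , 304.63486719, 210.88095894],
       [  0.        ,   0.        ,   1.        ]]), 'T_tool_cam': array([[ 9.47859003e-05, -9.63693729e-01, -2.67010088e-01,
         6.70371283e-02],
       [ 9.99999991e-01,  6.47484380e-05,  1.21299671e-04,
         5.80415801e-04],
       [-9.96072457e-05, -2.67010097e-01,  9.63693726e-01,
        -1.22803356e-01],
       [ 0.00000000e+00,  0.00000000e+00,  0.00000000e+00,
         1.00000000e+00]])}
```

View pics/scene0.png

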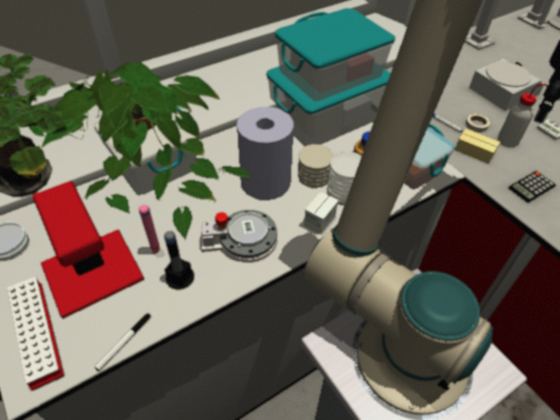

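View pics/side0.png

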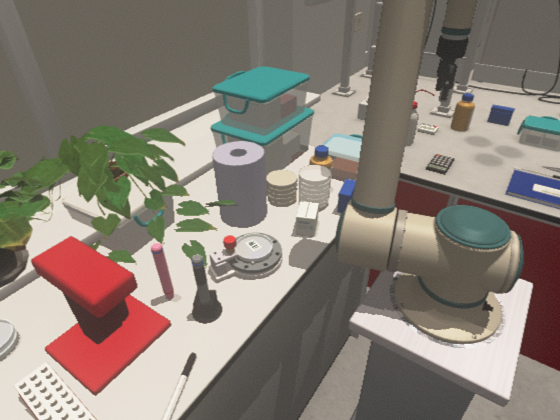

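The scene view shows the grey pen in a black stand at (175,260), a pink pen at (150,228), and a white/black pen lying at (125,340). The turntable is at (248,232) and the red knob at (221,218). The grey upright one in the stand fits the description; I'll confirm it in an enlarged crop.

```bash
python3 - <<'E'
from h import *
a=cv2.imread('pics/scene0.png')[195:295,135:285]; b=cv2.imread('pics/side0.png')[225:325,145:295]
f=lambda i:cv2.resize(i,None,fx=5.3,fy=5.3,interpolation=cv2.INTER_CUBIC)
f=lambda i:cv2.resize(i,(450,300),interpolation=cv2.INTER_CUBIC)
cv2.imwrite('pics/crop.png',np.vstack([f(a),f(b)]))
cs,cd=cam('scene'),cam('side')
print('barcode',ray(cs,248,227,.045),ray(cd,252,246,.045))
print('knobtop',ray(cs,221,217,.092),ray(cd,230,240,.092))
print('scanner top',ray(cs,171,236,.156),ray(cd,198,257,.156))
E
```

```text
barcode [0.41691273 0.12319634 0.045     ] [0.42232214 0.12923496 0.045     ]
knobtop [0.43893648 0.17691465 0.092     ] [0.44113834 0.18054557 0.092     ]
scanner top [0.39750745 0.30316228 0.156     ] [0.40698427 0.30467652 0.156     ]
```

View pics/crop.png

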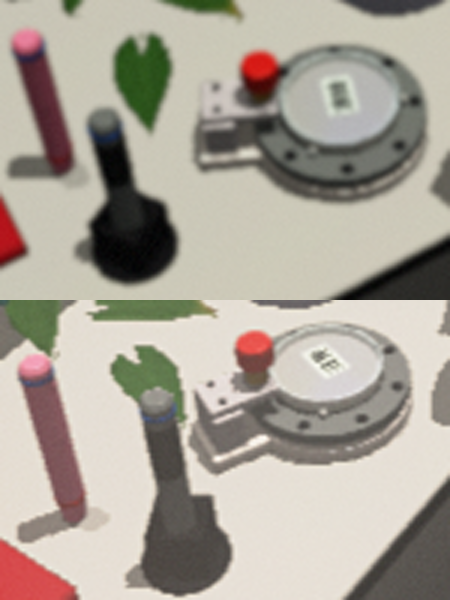

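The crop confirms it: the grey-topped pen in the black stand (scene (170,234), side (197,258)) is the one. The pink pen is a look-alike. Next I check the nearby obstacles (leaf, roll, pink pen).

```bash
python3 - <<'E'
from h import *
cs,cd=cam('scene'),cam('side')
def tri(p,q):
    Ps=[c[0]@np.linalg.inv(c[1])[:3] for c in(cs,cd)]
    X=cv2.triangulatePoints(Ps[0],Ps[1],np.array(p,float),np.array(q,float)).ravel(); return (X[:3]/X[3]).round(3)
print('scan',tri((170,234),(197.3,257.7)),'pinktop',tri((144.3,209.5),(157,246)))
print('leaf tip',tri((184.5,237),(206,270)),'leaf notch',tri((182.5,209),(196.5,242)))
print('roll top',tri((265,124),(239,152)),'rollbottom front',ray(cs,265,196,0),'knob',tri((221.5,219),(230,242)),'bar',tri((248,227),(252,246)))
print('carton top',tri((322,205),(307,211)))
print('leafB right end',tri((248,176),(233,205)))
E
```

```text
scan [0.412 0.301 0.147] pinktop [0.503 0.319 0.144]
leaf tip [0.444 0.264 0.071] leaf notch [0.479 0.245 0.118]
roll top [ 0.556 -0.008  0.193] rollbottom front [0.51354221 0.01819801 0.        ] knob [0.448 0.173 0.076] bar [0.431 0.117 0.029]
carton top [ 0.384 -0.061  0.044]
leafB right end [0.539 0.052 0.07 ]
```

```bash
python3 -m inch '[{"claw":1,"travel":[0.1,0.25,0.5],"turn":0},{"claw":1,"travel":[0.2,0.5,0.6],"turn":0},{"claw":1,"travel":[0.3,0.75,0.6],"turn":0},{"claw":1,"travel":[0.4,1.0,0.6],"turn":0},{"claw":1,"travel":[0.4,1.0,0.6],"turn":0}]'
```

```text
clock: 0.6
position: [0.2922, -0.3413, 0.3685]
ee_rot: [0.0, 0.982, 0.191, 0.0]
contact_force: [1.6, 0.1, 0.4]
width: 0.0854
gripper_force: 0.0
```

```bash
python3 -m inch '[{"claw":1,"travel":[0.1,0.25,0],"turn":-0.03},{"claw":1,"travel":[0.2,0.5,0],"turn":-0.06},{"claw":1,"travel":[0.3,0.75,0],"turn":-0.09},{"claw":1,"travel":[0.4,1.0,0],"turn":-0.122},{"claw":1,"travel":[0.4,1.0,0],"turn":-0.122}]'; python3 -m inch '[{"claw":1,"travel":[0.1,0.25,0],"turn":0},{"claw":1,"travel":[0.1,0.5,0],"turn":0},{"claw":1,"travel":[0.1,0.75,0],"turn":0},{"claw":1,"travel":[0.1,1.0,0],"turn":0},{"claw":1,"travel":[0.1,1.0,0],"turn":0}]'
```

```text
clock: 1.1
position: [0.3723, -0.1388, 0.368]
ee_rot: [-0.001, 1.0, 0.002, 0.0]
contact_force: [0.2, -0.6, 0.2]
width: 0.0852
gripper_force: 0.0
clock: 1.6
position: [0.3907, 0.0625, 0.3678]
ee_rot: [-0.002, 1.0, 0.005, -0.0]
contact_force: [0.1, -1.3, 0.1]
width: 0.0852
gripper_force: 0.0
```

```bash
python3 -m inch '[{"claw":1,"travel":[0,0.25,0],"turn":0},{"claw":1,"travel":[0,0.5,0],"turn":0},{"claw":1,"travel":[0,0.75,0],"turn":0},{"claw":1,"travel":[0,0.75,0],"turn":0},{"claw":1,"travel":[0,0.75,0],"turn":0}]'; python3 - <<'E'
from h import *
s,im=snap('wrist','w0.png'); K=cam('wrist',s)
print(s['position'],s['ee_rot'])
for P in [(.403,.303,.156),(.419,.126,.045),(.44,.178,.092)]: print(proj(K,P))
E
```

```text
clock: 2.1
position: [0.3917, 0.2071, 0.3675]
ee_rot: [0.001, 1.0, 0.002, -0.001]
contact_force: [0.4, -0.4, 0.9]
width: 0.0854
gripper_force: 0.0
[0.39171708 0.20712952 0.36748954] [ 8.76785204e-04  9.99997475e-01  1.99509119e-03 -5.48861440e-04]
[191.68810276 178.48390568]
[334.71880168 155.22584072]
[301.38748671 141.79695563]
```

View pics/w0.png

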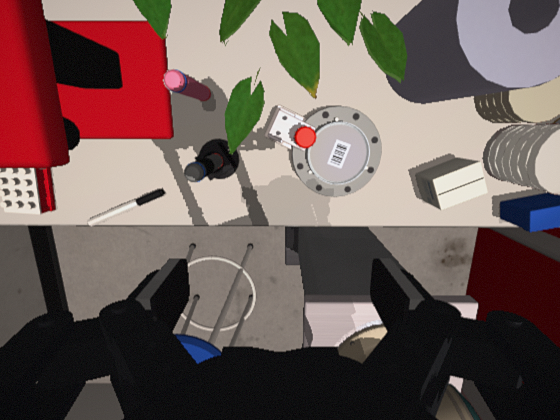

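Wrist view: grey scanner top at (195,172), in its stand at (213,158). A leaf tip hangs at (232,150), the knob top is at (305,136) and the barcode at (341,153).

```bash
python3 - <<'E'
from h import *
s={'position':[0.39171708,0.20712952,0.36748954],'ee_rot':[8.76785204e-04,9.99997475e-01,1.99509119e-03,-5.48861440e-04]}
K=cam('wrist',s)
im=cv2.imread('pics/w0.png').astype(int); m=((im[:,:,2]>150)&(im[:,:,1]<80)&(im[:,:,0]<80)); m[:,:270]=0; m[:,340:]=0; m[:120]=0;m[160:]=0
v,u=np.nonzero(m); print('red',u.mean(),v.mean(),u.min(),u.max(),v.min(),v.max())
print(ray(K,195,172,.156),ray(K,341,153,.045),ray(K,u.mean(),v.mean(),.09))
# leaf: wrist tip (230,150), notch(255,72) vs scene
cs=cam('scene');cd=cam('side')
P=lambda c:c[0]@np.linalg.inv(c[1])[:3]
for w,q,d in [((230,150),(184.5,237),(206,270)),((256,85),(182.5,209),(196.5,242))]:
    for c,p in((cs,q),(cd,d)):
        X=cv2.triangulatePoints(P(K),P(c),np.array(w,float),np.array(p,float)).ravel(); print('leaf',X[:3]/X[3])
E
```

```text
red 304.0734463276836 136.70056497175142 295 315 126 147
[0.41020009 0.29883728 0.156     ] [0.42220381 0.11711006 0.045     ] [0.44627309 0.17457211 0.09      ]
leaf [0.42932576 0.26867573 0.09425572]
leaf [0.42933111 0.2718975  0.08193973]
leaf [0.50827574 0.23641801 0.08740701]
leaf [0.50257161 0.22954285 0.09268527]
```

```bash
python3 -m inch '[{"claw":0.5,"travel":[0.03,0.16,-0.1],"turn":-0.045},{"claw":0.5,"travel":[0.06,0.32,-0.25],"turn":-0.09},{"claw":0.5,"travel":[0.085,0.46,-0.4],"turn":-0.135},{"claw":0.5,"travel":[0.085,0.46,-0.55],"turn":-0.18},{"claw":0.5,"travel":[0.085,0.46,-0.58],"turn":-0.225}]'; python3 -m inch '[{"claw":0.5,"travel":[0,0,0],"turn":-0.025},{"claw":0.5,"travel":[0,0,0],"turn":-0.025},{"claw":0.5,"travel":[0,0,0],"turn":-0.025}]';  python3 - <<'E'
from h import *
s,im=snap('wrist','w1.png'); K=cam('wrist',s)
print(s['position'],s['ee_rot'],s['qpos'])
for z in (.156,.12,.081,.045): print(z,proj(K,(.409,.300,z)))
E
```

```text
clock: 2.65
position: [0.4135, 0.2845, 0.2479]
ee_rot: [-0.004, 0.941, -0.337, -0.01]
contact_force: [0.3, -0.6, -0.5]
width: 0.064
gripper_force: 0.0
clock: 2.95
position: [0.4224, 0.2686, 0.2511]
ee_rot: [-0.015, 0.931, -0.363, -0.014]
contact_force: [-0.7, -0.5, 0.4]
width: 0.0642
gripper_force: 0.0
[0.42239688 0.26863816 0.25109546] [-0.01515749  0.93138901 -0.36345012 -0.0137392 ] [0.39882132 0.15919    1.66040504 0.04220657 1.32079845 2.70329929]
0.156 [262.70255923 253.98994147]
0.12 [265.53520902 236.32607764]
0.081 [267.89211252 221.628877  ]
0.045 [269.61363123 210.89381465]
```

View pics/w1.png

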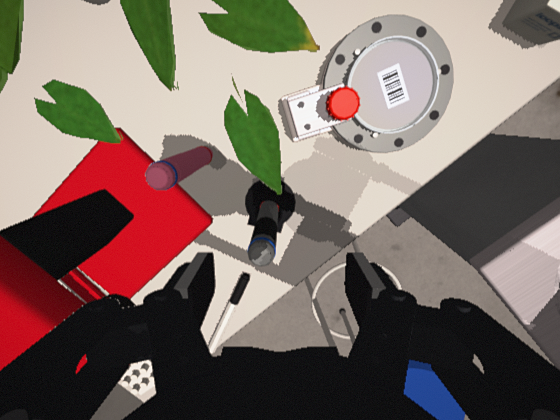

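The grey scanner top is at (262,248), pen shadowed in its stand at (270,205); barcode (393,87), knob (344,103). Joint 6 sits at its limit, so I turn back at once.

```bash
python3 -m inch '[{"claw":0.1,"travel":[0,0,0],"turn":0.04},{"claw":0.1,"travel":[0,0,0],"turn":0.08},{"claw":0.1,"travel":[0,0,0],"turn":0.11},{"claw":0.1,"travel":[0,0,0],"turn":0.11},{"claw":0.1,"travel":[0,0,0],"turn":0.11}]';  python3 - <<'E'
from h import *
s,im=snap('wrist','w2.png'); K=cam('wrist',s)
print(s['position'],s['ee_rot'],s['qpos'],proj(K,(.409,.300,.156)))
cv2.imwrite('pics/w2c.png',cv2.resize(im[60:300,160:480,::-1],(800,600),interpolation=cv2.INTER_CUBIC))
E
```

```text
clock: 3.5
position: [0.4216, 0.2706, 0.2512]
ee_rot: [-0.013, 0.98, -0.197, -0.016]
contact_force: [0.1, -0.5, -0.0]
width: 0.0467
gripper_force: 0.0
[0.42159578 0.27060979 0.25115204] [-0.01266153  0.98019571 -0.19697413 -0.01603898] [0.4044211  0.16692723 1.65051201 0.04014577 1.33641245 2.36227844] [251.77045491 243.9561048 ]
```

View pics/w2c.png

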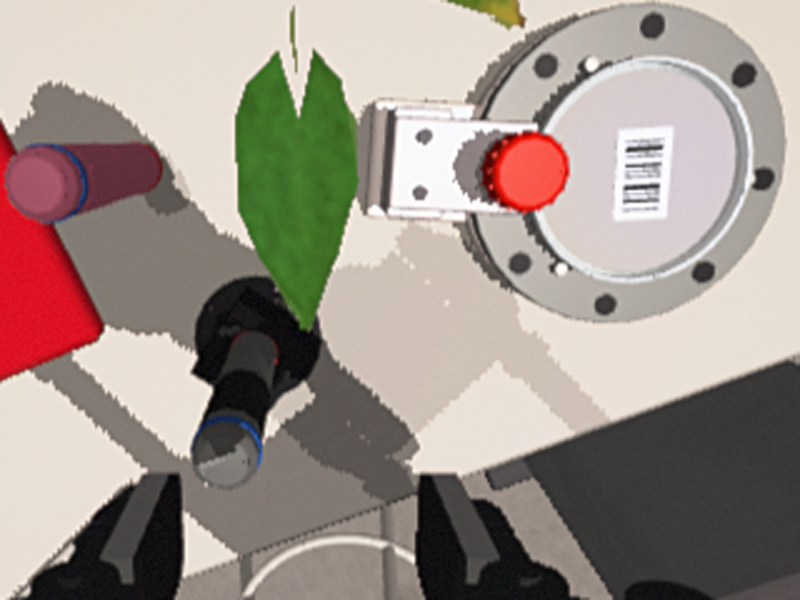

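Crop: scanner top centre at full-frame (251,242), pen entering the stand near (263,198); knob (371,129), barcode (417,129). The limit has left a ~2° tilt in the tool, so I see whether it persists.

```bash
cat >> h.py <<'E'
def tilt(s):
    q=s['ee_rot']; z=R.from_quat([q[1],q[2],q[3],q[0]]).as_matrix(); y=z[:,1]
    return 'pos',np.round(s['position'],4),'zdir deg',np.degrees(z[:2,2]).round(2),'yaxis deg',np.degrees(np.arctan2(y[1],y[0])).round(1)
E
python3 - <<'E'
from h import *
s={'position':[0.42159578,0.27060979,0.25115204],'ee_rot':[-0.01266153,0.98019571,-0.19697413,-0.01603898]}
K=cam('wrist',s); print(tilt(s))
print('top',ray(K,251.2,242.5,.156),'base',ray(K,263,198,.05),'knob',ray(K,370.8,128.8,.092),'bar',ray(K,417.2,129.2,.045))
E
python3 -m inch '[{"claw":0.1,"travel":[-0.03,0.07,0],"turn":0.02},{"claw":0.1,"travel":[-0.06,0.14,0],"turn":0.02},{"claw":0.1,"travel":[-0.06,0.14,0],"turn":0.02}]'
python3 -c "
from h import *
print(tilt(get_state()))"
```

```text
('pos', array([0.4216, 0.2706, 0.2512]), 'zdir deg', array([-1.52,  1.78]), 'yaxis deg', np.float64(-112.7))
top [0.41027463 0.29990578 0.156     ] base [0.41577107 0.29562992 0.05      ] knob [0.44656481 0.17503749 0.092     ] bar [0.42109246 0.12043495 0.045     ]
clock: 3.85
position: [0.409, 0.2995, 0.251]
ee_rot: [-0.012, 0.986, -0.165, -0.017]
contact_force: [-0.1, 0.1, 0.3]
width: 0.0466
gripper_force: 0.0
('pos', array([0.409 , 0.2995, 0.251 ]), 'zdir deg', array([-1.66,  1.71]), 'yaxis deg', np.float64(-109.0))
```

Tilt persists but is only ~1° in the closing plane, which is harmless. Descend and grip the band.

```bash
python3 -m inch '[{"claw":0.1,"travel":[0.01,0,-0.2],"turn":0},{"claw":0.1,"travel":[0.01,0,-0.4],"turn":0},{"claw":0.1,"travel":[0.01,0,-0.55],"turn":0},{"claw":0.1,"travel":[0.01,0,-0.68],"turn":0},{"claw":0.1,"travel":[0.01,0,-0.68],"turn":0}]'; python3 -c "
from h import *
s,im=snap('wrist','w3.png');print(tilt(s))
cv2.imwrite('pics/w3.png',im[:,:,::-1])"
```

```text
clock: 4.35
position: [0.4093, 0.2966, 0.1118]
ee_rot: [-0.009, 0.986, -0.166, -0.02]
contact_force: [-0.2, -0.4, 0.5]
width: 0.0469
gripper_force: 0.0
('pos', array([0.4093, 0.2966, 0.1118]), 'zdir deg', array([-2.05,  1.43]), 'yaxis deg', np.float64(-109.1))
```

View pics/w3.png

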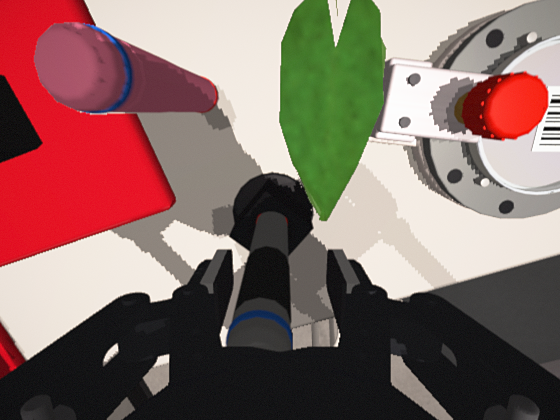

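Pen is between the fingers at u≈266, about 5 mm left of the centre line (279). The leaf is clear of the fingers. Shift and close.

```bash
python3 -m inch '[{"claw":0.1,"travel":[0.01,0.025,0.01],"turn":0},{"claw":0.1,"travel":[0.01,0.025,0.01],"turn":0},{"claw":-1,"travel":[0.01,0.025,0.01],"turn":0},{"claw":-1,"travel":[0.01,0.025,0.01],"turn":0},{"claw":-1,"travel":[0.01,0.025,0.01],"turn":0}]' 40;python3 -m inch '[{"claw":-1,"travel":[0,0,0],"turn":0},{"claw":-1,"travel":[0,0,0],"turn":0},{"claw":-1,"travel":[0,0,0],"turn":0}]'; python3 -c "
from h import *
print(tilt(get_state()))"
```

```text
clock: 4.9
position: [0.4138, 0.3029, 0.118]
ee_rot: [-0.012, 0.986, -0.165, -0.016]
contact_force: [-1.9, -1.5, 6.3]
width: 0.0211
gripper_force: 38.6
clock: 5.2
position: [0.4138, 0.3029, 0.118]
ee_rot: [-0.012, 0.986, -0.165, -0.016]
contact_force: [-1.3, -2.9, 5.6]
width: 0.0208
gripper_force: 38.6
('pos', array([0.4138, 0.3029, 0.118 ]), 'zdir deg', array([-1.59,  1.62]), 'yaxis deg', np.float64(-109.0))
```

```bash
python3 -m inch '[{"claw":-1,"travel":[0,0,0.1],"turn":0},{"claw":-1,"travel":[0,0,0.22],"turn":0},{"claw":-1,"travel":[0,0,0.35],"turn":0},{"claw":-1,"travel":[0,0,0.5],"turn":0},{"claw":-1,"travel":[0,0,0.6],"turn":0}]'; python3 -m inch '[{"claw":-1,"travel":[0,-0.15,0],"turn":0},{"claw":-1,"travel":[0.01,-0.35,0],"turn":0},{"claw":-1,"travel":[0.02,-0.55,0],"turn":0},{"claw":-1,"travel":[0.03,-0.7,0],"turn":0},{"claw":-1,"travel":[0.03,-0.7,0],"turn":0}]';python3 -c "
from h import *
s,im=snap('wrist','w4.png');print(s['ee_rot'],tilt(s)); K=cam('wrist',s)
print(proj(K,(.4212,.1205,.045)))
a=imaging.get_image('side'); b=imaging.get_image('scene')
cv2.imwrite('pics/m4.png',np.hstack([cv2.resize(im[30:330,80:480],(400,300)),cv2.resize(a[150:300,145:345],(400,300))])[:,:,::-1])
cv2.imwrite('pics/b4.png',b[:,:,::-1])
"
```

```text
clock: 5.7
position: [0.4139, 0.3036, 0.239]
ee_rot: [-0.013, 0.986, -0.165, -0.016]
contact_force: [0.5, -0.0, -2.0]
width: 0.0209
gripper_force: 39.4
clock: 6.2
position: [0.4193, 0.1604, 0.237]
ee_rot: [-0.011, 0.986, -0.167, -0.016]
contact_force: [0.6, 0.5, -1.4]
width: 0.0212
gripper_force: 39.6
[-0.01098672  0.98571977 -0.16722894 -0.01644087] ('pos', array([0.4193, 0.1604, 0.237 ]), 'zdir deg', array([-1.65,  1.56]), 'yaxis deg', np.float64(-109.3))
[317.46086822 172.5159667 ]
```

View pics/m4.png

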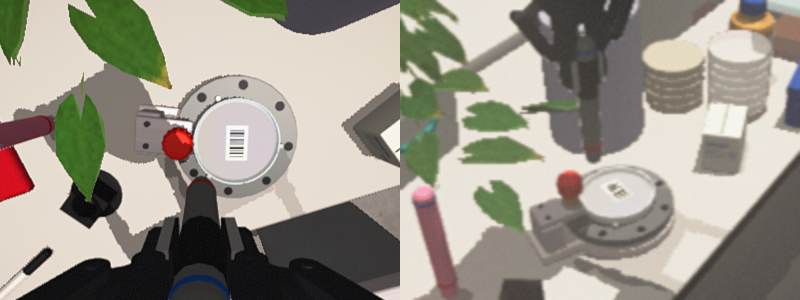

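Wrist (left): barcode at full-frame (317,173), matching the prediction to <1 px. The nose end is at about (284,212), the knob at (258,172) and the empty stand at (175,222). The side view shows the pen hanging upright and clear.

```bash
python3 - <<'E'
from h import *
s={'position':[.4193,.1604,.237],'ee_rot':[-0.01098672,0.98571977,-0.16722894,-0.01644087]}
K=cam('wrist',s); z=np.radians([-1.65,1.56])
t=np.array(s['position'])
print('vertical nose',proj(K,t+[0,0,-.112]),'tool-axis nose',proj(K,t+[z[0]*.112,z[1]*.112,-.112]))
print('nose ray',ray(K,284,212,.125),'knob',ray(K,258,172,.092))
cv2.imwrite('pics/n4.png',cv2.resize(cv2.imread('pics/w4.png')[150:330,160:400],(800,600),interpolation=cv2.INTER_CUBIC))
E
```

```text
vertical nose [280.66825699 209.08970988] tool-axis nose [278.40095759 213.90246099]
nose ray [0.41612896 0.15867992 0.125     ] knob [0.44848952 0.17174747 0.092     ]
```

View pics/n4.png

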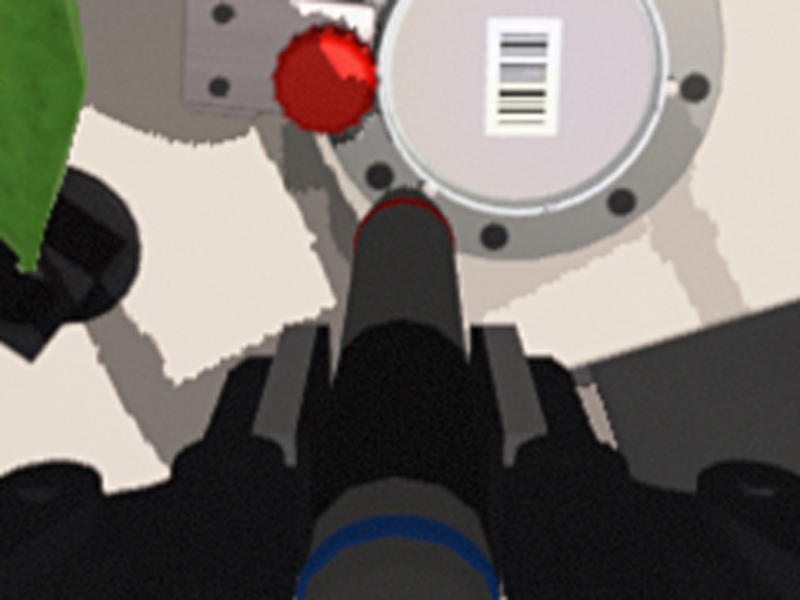

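```bash
python3 -m inch '[{"claw":-1,"travel":[0.016,-0.1,0],"turn":0},{"claw":-1,"travel":[0.03,-0.2,-0.05],"turn":0},{"claw":-1,"travel":[0.032,-0.21,-0.1],"turn":0},{"claw":-1,"travel":[0.032,-0.21,-0.1],"turn":0},{"claw":-1,"travel":[0.032,-0.21,-0.1],"turn":0}]'; python3 -c "
from h import *
s,im=snap('wrist','w5.png');print(s['ee_rot'],tilt(s)); K=cam('wrist',s)
print(proj(K,(.4212,.1205,.045)))
a=imaging.get_image('side'); b=imaging.get_image('scene')
f=lambda i:cv2.resize(i,(400,300),interpolation=cv2.INTER_CUBIC)
cv2.imwrite('pics/m5.png',np.vstack([np.hstack([f(im[90:300,140:420]),f(a[165:285,200:360])]),np.hstack([f(b[130:250,170:330]),f(im)])])[:,:,::-1])
"
```

```text
clock: 6.85
position: [0.4258, 0.1226, 0.2166]
ee_rot: [-0.012, 0.986, -0.165, -0.017]
contact_force: [-0.4, -0.1, -0.9]
width: 0.0212
gripper_force: 39.6
[-0.01229783  0.98608589 -0.16488949 -0.01717066] ('pos', array([0.4258, 0.1226, 0.2166]), 'zdir deg', array([-1.71,  1.71]), 'yaxis deg', np.float64(-109.0))
[285.28139441 194.48499581]
```

View pics/m5.png

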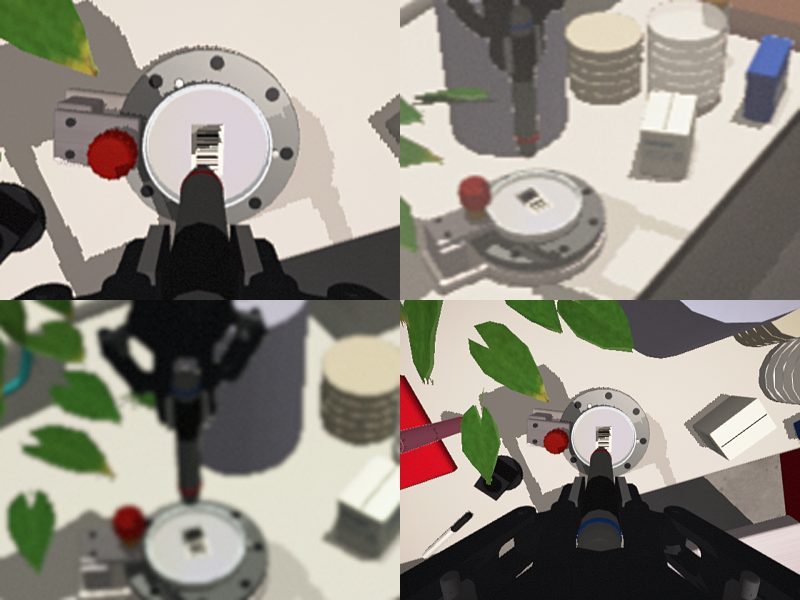

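Picture: the nose end is at side (249.6,222) and scene (246,209), with the barcode at side (253.6,244) and scene (247.2,227). The pen is upright, above the sticker and well clear of the dish.

```bash
python3 - <<'E'
from h import *
cs,cd=cam('scene'),cam('side')
for n,p,q,z in [('nose',(246,208.8),(249.6,222),.105),('bar',(247.2,227.2),(253.6,244.2),.045),('up',(244.8,164),(247.6,177),.2)]:
    print(n,ray(cs,*p,z),ray(cd,*q,z), (ray(cs,*p,z)+ray(cd,*q,z))/2)
s={'position':[.4258,.1226,.2166],'ee_rot':[-0.01229783,0.98608589,-0.16488949,-0.01717066]}
K=cam('wrist',s)
# nose near rim in wrist at crop (203,172)*0.7+(140,90)
print('rim',ray(K,203*.7+140,172*.7+90,.105),'bar',ray(K,207*.7+140,149*.7+90,.045))
E
```

```text
nose [0.42052047 0.12393714 0.105     ] [0.43335941 0.11800185 0.105     ] [0.42693994 0.12096949 0.105     ]
bar [0.41737442 0.12503412 0.045     ] [0.42303159 0.12205357 0.045     ] [0.420203   0.12354384 0.045     ]
up [0.45621764 0.10223994 0.2       ] [0.45818546 0.0833721  0.2       ] [0.45720155 0.09280602 0.2       ]
rim [0.42440701 0.12215223 0.105     ] bar [0.42153031 0.12083147 0.045     ]
```

```bash
python3 -m inch '[{"claw":-1,"travel":[0.01,-0.015,0],"turn":0},{"claw":-1,"travel":[0.01,-0.015,0],"turn":0},{"claw":-1,"travel":[0.01,-0.015,0],"turn":0},{"claw":-1,"travel":[0.01,-0.015,0],"turn":0},{"claw":-1,"travel":[0.01,-0.015,0],"turn":0}]'
for i in 1 2 3 4 5; do python3 -m inch '[{"claw":-1,"travel":[0,0,0],"turn":0},{"claw":-1,"travel":[0,0,0],"turn":0},{"claw":-1,"travel":[0,0,0],"turn":0},{"claw":-1,"travel":[0,0,0],"turn":0},{"claw":-1,"travel":[0,0,0],"turn":0}]' | grep -E 'clock|posi'; done
```

```text
clock: 7.5
position: [0.428, 0.1184, 0.2168]
ee_rot: [-0.012, 0.986, -0.165, -0.017]
contact_force: [0.0, -0.2, -1.3]
width: 0.0209
gripper_force: 39.6
clock: 8.0
position: [0.428, 0.1184, 0.2168]
clock: 8.5
position: [0.428, 0.1184, 0.2169]
clock: 9.0
position: [0.428, 0.1184, 0.2168]
clock: 9.5
position: [0.428, 0.1184, 0.2168]
clock: 10.0
position: [0.428, 0.1184, 0.2169]
```

```bash
python3 -m inch '[{"claw":-1,"travel":[0,0.03,0.12],"turn":0},{"claw":-1,"travel":[-0.02,0.25,0.12],"turn":0},{"claw":-1,"travel":[-0.04,0.48,0.12],"turn":0},{"claw":-1,"travel":[-0.06,0.7,0.12],"turn":0},{"claw":-1,"travel":[-0.071,0.9,0.12],"turn":0}]'; python3 -m inch '[{"claw":-1,"travel":[0,0.023,0],"turn":0},{"claw":-1,"travel":[0,0.023,0],"turn":0},{"claw":-1,"travel":[0,0.023,0],"turn":0}]'; python3 -c "
from h import *
s,im=snap('wrist','w6.png');print(s['ee_rot'],tilt(s))"
```

```text
clock: 10.5
position: [0.4133, 0.3003, 0.241]
ee_rot: [-0.012, 0.986, -0.165, -0.017]
contact_force: [0.9, 0.1, -1.2]
width: 0.0209
gripper_force: 39.7
clock: 10.8
position: [0.4137, 0.3021, 0.2406]
ee_rot: [-0.011, 0.986, -0.165, -0.017]
contact_force: [0.2, -0.4, -1.6]
width: 0.0206
gripper_force: 39.7
[-0.01125015  0.98601979 -0.16539537 -0.01681622] ('pos', array([0.4137, 0.3021, 0.2406]), 'zdir deg', array([-1.69,  1.59]), 'yaxis deg', np.float64(-109.1))
```

```bash
python3 -m inch '[{"claw":-1,"travel":[0,0,-0.12],"turn":0},{"claw":-1,"travel":[0,0.002,-0.25],"turn":0},{"claw":-1,"travel":[0,0.004,-0.36],"turn":0},{"claw":-1,"travel":[0,0.004,-0.42],"turn":0},{"claw":-1,"travel":[0,0.004,-0.46],"turn":0}]'; python3 -m inch '[{"claw":-1,"travel":[0,0,-0.03],"turn":0},{"claw":-1,"travel":[0,0,-0.06],"turn":0},{"claw":-1,"travel":[0,0,-0.09],"turn":0},{"claw":-1,"travel":[0,0,-0.12],"turn":0},{"claw":-1,"travel":[0,0,-0.12],"turn":0}]'
```

```text
clock: 11.35
position: [0.4138, 0.3027, 0.1481]
ee_rot: [-0.012, 0.986, -0.166, -0.017]
contact_force: [1.1, 0.6, -1.1]
width: 0.021
gripper_force: 39.7
clock: 11.85
position: [0.4134, 0.3037, 0.1242]
ee_rot: [-0.012, 0.986, -0.165, -0.017]
contact_force: [-1.4, 0.0, -0.5]
width: 0.0208
gripper_force: 39.7
```

```bash
python3 -m inch '[{"claw":-1,"travel":[0,0,-0.01],"turn":0},{"claw":-1,"travel":[0,0,-0.02],"turn":0},{"claw":-1,"travel":[0,0,-0.03],"turn":0},{"claw":-1,"travel":[0,0,-0.03],"turn":0}]'
```

```text
clock: 12.25
position: [0.4137, 0.3038, 0.1186]
ee_rot: [-0.012, 0.986, -0.165, -0.017]
contact_force: [0.4, -0.9, -0.9]
width: 0.0211
gripper_force: 39.7
```

```bash
python3 -m inch '[{"claw":-1,"travel":[0,0,-0.006],"turn":0},{"claw":-1,"travel":[0,0,-0.012],"turn":0},{"claw":-1,"travel":[0,0,-0.012],"turn":0}]'; python3 -m inch '[{"claw":-1,"travel":[0,0,-0.006],"turn":0},{"claw":-1,"travel":[0,0,-0.006],"turn":0}]'
```

```text
clock: 12.55
position: [0.4143, 0.304, 0.1181]
ee_rot: [-0.012, 0.986, -0.165, -0.016]
contact_force: [-1.3, -1.3, 9.3]
width: 0.0205
gripper_force: 41.3
clock: 12.75
position: [0.4145, 0.304, 0.118]
ee_rot: [-0.013, 0.986, -0.165, -0.016]
contact_force: [-2.4, -3.2, 16.3]
width: 0.0208
gripper_force: 42.4
```

Seated on the bore floor at the same height as at pick-up. Release and rise.

```bash
python3 -m inch '[{"claw":-1,"travel":[0,0,0.012],"turn":0},{"claw":0.1,"travel":[0,0,0.012],"turn":0},{"claw":0.1,"travel":[0,0,0.012],"turn":0},{"claw":0.1,"travel":[0,0,0.012],"turn":0},{"claw":0.1,"travel":[0,0,0.012],"turn":0}]'; python3 -m inch '[{"claw":0.1,"travel":[0,0,0.15],"turn":0},{"claw":0.1,"travel":[0,0,0.3],"turn":0},{"claw":0.1,"travel":[0,0,0.45],"turn":0},{"claw":0.1,"travel":[0,0,0.6],"turn":0},{"claw":0.1,"travel":[0,0,0.6],"turn":0}]'; python3 - <<'E'
from h import *
s,im=snap('wrist','w7.png');K=cam('wrist',s);print(tilt(s), s['qpos'][5])
for z in(.156,.081): print(proj(K,(.412,.302,z)))
b=imaging.get_image('scene').astype(int);a=cv2.imread('pics/scene0.png')[:,:,::-1].astype(int)
d=np.abs(a-b).sum(2)>60; print('scene diff in stand/pen region',d[225:290,158:200].sum(), d[225:290,158:200].size)
c=im[:,:,:].astype(int); m=(c[...,0]>120)&(c[...,1]<70)&(c[...,2]<70); m[:,:300]=0
n,l,st,ce=cv2.connectedComponentsWithStats(m.astype(np.uint8))
for i in range(1,n):
    if st[i,4]>60: print('red',st[i],ce[i],ray(K,*ce[i],.09))
E
```

```text
clock: 13.25
position: [0.4137, 0.3038, 0.1173]
ee_rot: [-0.012, 0.986, -0.165, -0.017]
contact_force: [0.8, -0.2, -1.2]
width: 0.0472
gripper_force: 0.0
clock: 13.75
position: [0.4161, 0.3051, 0.2417]
ee_rot: [-0.015, 0.986, -0.165, -0.013]
contact_force: [1.1, 0.1, 0.1]
width: 0.0469
gripper_force: 0.0
('pos', array([0.4161, 0.3051, 0.2417]), 'zdir deg', array([-1.22,  1.9 ]), 'yaxis deg', np.float64(-109.1)) 2.363600012740921
[287.12669786 224.35422615]
[287.11705308 197.73204305]
scene diff in stand/pen region 1332 2730
red [400  99  34  35 327] [415.3058104 115.8440367] [0.44731563 0.17583824 0.09      ]
```

```bash
python3 -m inch '[{"claw":0.3,"travel":[0.04,-0.18,0],"turn":0},{"claw":0.3,"travel":[0.08,-0.4,0],"turn":0},{"claw":0.3,"travel":[0.15,-0.6,-0.05],"turn":0},{"claw":0.3,"travel":[0.15,-0.65,-0.15],"turn":0},{"claw":0.3,"travel":[0.15,-0.65,-0.2],"turn":0}]'; python3 -m inch '[{"claw":0.3,"travel":[0,0,0],"turn":0},{"claw":0.3,"travel":[0,0,0],"turn":0}]'; python3 - <<'E'
from h import *
s,im=snap('wrist','w8.png');K=cam('wrist',s);print(tilt(s))
b=imaging.get_image('scene').astype(int);a=cv2.imread('pics/scene0.png')[:,:,::-1].astype(int)
cv2.imwrite('pics/s8.png',b[:,:,::-1])
d=np.abs(a-b).sum(2)>60; print('diff',d[225:290,158:200].sum())
# best shift of the pen patch
g=lambda x:cv2.cvtColor(x.astype(np.uint8),cv2.COLOR_RGB2GRAY)
for y0,y1,x0,x1 in[(226,250,160,183),(255,290,162,196)]:
    r=cv2.matchTemplate(g(b)[y0-8:y1+8,x0-8:x1+8],g(a)[y0:y1,x0:x1],cv2.TM_CCOEFF_NORMED);_,v,_,l=cv2.minMaxLoc(r);print('match',v,l[0]-8,l[1]-8)
c=im.astype(int); m=(c[...,0]>90)&(c[...,0]>2.5*c[...,1])&(c[...,0]>2.5*c[...,2]); m[:,:200]=0
n,l,st,ce=cv2.connectedComponentsWithStats(m.astype(np.uint8))
for i in range(1,n):
    if st[i,4]>60: print('red',st[i],ce[i])
t=np.array([.4465,.1745,.092])
print([proj(K,t+[.014*np.cos(q),.014*np.sin(q),0]).round() for q in (0,1.57,3.14,4.71)],proj(K,t),proj(K,t-[0,0,.022]))
E
```

```text
clock: 14.35
position: [0.4423, 0.1719, 0.1949]
ee_rot: [-0.011, 0.986, -0.167, -0.019]
contact_force: [0.5, 0.5, 0.7]
width: 0.0556
gripper_force: 0.0
clock: 14.55
position: [0.4435, 0.1746, 0.1972]
ee_rot: [-0.012, 0.986, -0.165, -0.017]
contact_force: [-0.2, -0.8, 1.4]
width: 0.0555
gripper_force: 0.0
('pos', array([0.4435, 0.1746, 0.1972]), 'zdir deg', array([-1.74,  1.68]), 'yaxis deg', np.float64(-109.0))
diff 1434
match 0.8401509523391724 0 3
match 0.9171659350395203 0 0
red [268 192  27  15 161] [281.60248447 198.27950311]
red [272 217  21   7  67] [282.62686567 220.08955224]
[array([274., 191.]), array([263., 213.]), array([285., 224.]), array([297., 202.])] [279.68466338 207.81551609] [280.11811098 200.14561907][ WARN:0@1.898] global loadsave.cpp:1063 imwrite_ Unsupported depth image for selected encoder is fallbacked to CV_8U.
```

Stand unmoved and pen in it. The knob is centred at (281.5,208) against a prediction of (279.7,208). Descend.

```bash
python3 -m inch '[{"claw":0.3,"travel":[0.014,-0.005,-0.2],"turn":0},{"claw":0.3,"travel":[0.014,-0.005,-0.4],"turn":0},{"claw":0.3,"travel":[0.014,-0.005,-0.5],"turn":0},{"claw":0.3,"travel":[0.014,-0.005,-0.57],"turn":0},{"claw":0.3,"travel":[0.014,-0.005,-0.57],"turn":0}]'; python3 -m inch '[{"claw":0.3,"travel":[0,0,0],"turn":0},{"claw":0.3,"travel":[0,0,0],"turn":0}]'; python3 - <<'E'
from h import *
s,im=snap('wrist','w9.png');K=cam('wrist',s);print(tilt(s))
c=im.astype(int); m=(c[...,0]>90)&(c[...,0]>2.5*c[...,1])&(c[...,0]>2.5*c[...,2]); m[:,:200]=0;m[:,360:]=0
v,u=np.nonzero(m);print(u.min(),u.max(),v.min(),v.max(),proj(K,s['position']))
E
```

```text
clock: 15.15
position: [0.4456, 0.1734, 0.0825]
ee_rot: [-0.011, 0.986, -0.165, -0.018]
contact_force: [-0.1, 1.0, 0.1]
width: 0.0555
gripper_force: 0.0
clock: 15.35
position: [0.4477, 0.1734, 0.0849]
ee_rot: [-0.012, 0.986, -0.165, -0.015]
contact_force: [0.6, -0.0, 0.4]
width: 0.0557
gripper_force: 0.0
('pos', array([0.4477, 0.1734, 0.0849]), 'zdir deg', array([-1.5,  1.7]), 'yaxis deg', np.float64(-109.0))
246 310 260 317 [277.71158043 283.0757828 ]
```

```bash
python3 -m inch '[{"claw":-1,"travel":[0,0,0],"turn":0},{"claw":-1,"travel":[0,0,0],"turn":0},{"claw":-1,"travel":[0,0,0],"turn":0},{"claw":-1,"travel":[0,0,0],"turn":0},{"claw":-1,"travel":[0,0,0],"turn":0}]' 70; python3 -m inch '[{"claw":-1,"travel":[0,0,0.015],"turn":0},{"claw":-1,"travel":[0,0,0.03],"turn":0},{"claw":-1,"travel":[0,0,0.045],"turn":0},{"claw":-1,"travel":[0,0,0.06],"turn":0},{"claw":-1,"travel":[0,0,0.06],"turn":0}]'
```

```text
clock: 15.9
position: [0.4474, 0.1738, 0.0848]
ee_rot: [-0.013, 0.986, -0.166, -0.016]
contact_force: [-1.0, 3.7, 4.5]
width: 0.0259
gripper_force: 68.5
clock: 16.4
position: [0.4473, 0.1737, 0.0954]
ee_rot: [-0.013, 0.986, -0.166, -0.016]
contact_force: [2.6, 5.4, -9.1]
width: 0.0261
gripper_force: 69.2
```

```bash
python3 -m inch '[{"claw":-1,"travel":[0,0,0.01],"turn":0},{"claw":-1,"travel":[0,0,0.02],"turn":0},{"claw":-1,"travel":[0,0,0.02],"turn":0}]';  python3 -m inch '[{"claw":-1,"travel":[0,0,0.007],"turn":0},{"claw":-1,"travel":[0,0,0.014],"turn":0},{"claw":-1,"travel":[0,0,0.014],"turn":0}]'
```

```text
clock: 16.7
position: [0.4473, 0.1737, 0.0991]
ee_rot: [-0.013, 0.986, -0.166, -0.016]
contact_force: [2.8, 5.0, -9.6]
width: 0.0259
gripper_force: 69.2
clock: 17.0
position: [0.4473, 0.1737, 0.101]
ee_rot: [-0.013, 0.986, -0.166, -0.016]
contact_force: [5.0, 5.6, -15.9]
width: 0.0255
gripper_force: 71.1
```

```bash
python3 -m inch '[{"claw":-1,"travel":[0,0,0.003],"turn":0},{"claw":-1,"travel":[0,0,0.003],"turn":0},{"claw":-1,"travel":[0,0,0.003],"turn":0}]' 85;  python3 -m inch '[{"claw":-1,"travel":[0,0,0],"turn":0},{"claw":-1,"travel":[0,0,0],"turn":0},{"claw":-1,"travel":[0,0,0],"turn":0},{"claw":-1,"travel":[0,0,0],"turn":0},{"claw":-1,"travel":[0,0,0],"turn":0}]'; python3 - <<'E'
from h import *
b=imaging.get_image('scene'); a=cv2.imread('pics/scene0.png')[:,:,::-1]; c=imaging.get_image('side'); d=cv2.imread('pics/side0.png')[:,:,::-1]
g=lambda x:cv2.Canny(cv2.cvtColor(np.ascontiguousarray(x),cv2.COLOR_RGB2GRAY),40,120)
for n,A,B,bx in[('pen scene',a,b,(226,255,160,183)),('stand scene',a,b,(255,290,162,196)),('pen side',d,c,(252,285,188,212)),('stand side',d,c,(285,322,190,224)),('carton',d,c,(200,238,292,322))]:
    y0,y1,x0,x1=bx
    for f in(lambda x:cv2.cvtColor(np.ascontiguousarray(x),cv2.COLOR_RGB2GRAY),):
        r=cv2.matchTemplate(f(B)[y0-8:y1+8,x0-8:x1+8],f(A)[y0:y1,x0:x1],cv2.TM_CCOEFF_NORMED);_,v,_,l=cv2.minMaxLoc(r);print(n,round(v,2),l[0]-8,l[1]-8)
E
```

```text
clock: 17.3
position: [0.4473, 0.1737, 0.1011]
ee_rot: [-0.013, 0.986, -0.166, -0.017]
contact_force: [5.0, 6.2, -18.5]
width: 0.025
gripper_force: 85.0
clock: 17.8
position: [0.4472, 0.1737, 0.1011]
ee_rot: [-0.013, 0.986, -0.166, -0.017]
contact_force: [6.0, 5.3, -19.5]
width: 0.025
gripper_force: 85.0
pen scene 0.81 0 4
stand scene 0.93 0 0
pen side 0.76 -1 1
stand side 0.89 0 0
carton 1.0 0 0
```

The pin is against its stop (risen about 16 mm, pull above the spring's force), held without slipping. The scanner is in its stand and the carton is unmoved.

```bash
python3 -c "
from rig import ticket
print(ticket.sign_off())"
```

```text
the job is handed in; nothing more can be done
None
```

The job is handed in, but I don't know the verdict: I held the scanner about 6 cm above the barcode for over two seconds and put it back in its stand. The gripper is still holding the red knob about 16 mm up against its stop. While turning, joint 6 briefly read 2.703 rad against its 2.7 rad limit, and it left the tool about 2° off vertical for the rest of the run.

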